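# Draw back a cupboard lock's bolt with the square key

### The job

Take the square key (the one with the T-handle) out of the key rack, feel it fully home into the recessed socket of the cupboard lock, and turn it clockwise until the bolt has come back well clear of its staple. Work gently without forcing the key, let the key alone move the bolt, leave the key standing fully home in the lock, and do not disturb the other key, the padlock or the tape measure.

Things in the scene. Friction and masses are not known exactly. Their poses are not given: they have to be found in the camera images.
- key_grip (a point): Centre of the bar of the loose square key's T-handle; plain steel, 0.15 kg. Bar 60 mm long (key x), 12 mm wide (key y), 14 mm high, on a round neck 10 mm thick and 22 mm long. Key z points up. This point is 65 mm above the shaft's end and 35 mm above the collar's underside. The key starts upright in either hole of the rack, its collar resting on the rack's top.
- square_key: The same key, 72 mm tall; origin at the centre of its shaft's end. Square shaft 14 x 14 mm, 30 mm long, sides parallel to key x and y, the last 2.5 mm reduced to 13.2 mm square; above the shaft a round collar 38 mm across, 6 mm thick, then neck and T-handle.
- rack: Fixed wooden key rack, a block 54 x 150 x 40 mm (its x, y, z), origin at the centre of its underside on the bench. Two round holes 22 mm across and 34 mm deep in its top, at rack y = -45 and +45 mm; each holds one key.
- round_key_grip (a point): Centre of the knob of the other key, which does not fit and is left alone: round 13 mm shaft, same collar, neck and heights, but a round knob 28 mm across and 14 mm high in place of the T-bar. It stands in the other hole of the rack.
- lock: Fixed grey cupboard lock on a plywood test board 160 x 116 x 12 mm; origin on the bench under the socket's centre, z up. Case 100 x 76 mm (lock x, y), top at z = 58 mm, with a round recess 30 mm across and 10 mm deep in the middle. The bolt sticks out at the -x end into a steel staple (tops 40 mm above the bench).
- socket_mouth (a point): Centre of the recess's rim on the case's top, on the plug's vertical axis; axes of the lock. When the key is fully home its collar rests on this rim and its shaft's end lies 30 mm below this point.
- plug_face (a point): Centre of the steel plug's face at the bottom of the recess, 10 mm below the rim; axes of the lock, NOT of the plug. It has a square socket 15.2 x 15.2 mm, 22.5 mm deep. The plug starts turned by an unmeasured 0 to 1.25 rad clockwise (seen from above) from where the socket's sides are parallel to lock x and y; it must be seen or felt.
- bolt (a joint): Travel of the bolt, m: 0 thrown, 0.012 at the end of its travel; clear of the staple from 0.005, well clear from 0.007. Plug angle, clockwise from sides-parallel: up to 1.3 rad is free play, then the bolt is drawn back until a firm stop at 1.9 rad. Turning takes about 0.1 N m; all stays where it is left. The key has about 0.08 rad of play in the socket either way.
- bolt_tip (a point): Centre of the bolt's end face (24 mm wide, 14 mm high), which moves along lock x from -67 to -55 mm; the staple spans -72 to -62 mm.
- padlock_1: Brass padlock lying on the bench, 68 x 42 x 17 mm, origin under its middle; a bystander.
- tape_measure: Yellow tape measure standing on the bench, 34 x 72 x 58 mm, origin under its middle; a bystander.
Mind the look-alikes: they are no part of the job. Leave any blue or turquoise look-alike of the square_key alone.

How it is judged:
By the outcome, as a careful person would: the job done as asked, in the order asked, and still so for the second after the job is handed in, with the robot touching nothing.
It also fails if it takes over 72 s, if anything falls off the work surface, if the arm or the gripper's body presses on something with over 40 N, if the wrist force passes 120 N, or if a joint passes its speed limit or range.

### The arm

A 7-joint arm with a two-finger parallel gripper is mounted at the origin on a cart in front of the work surface, level with it; the furniture and walls round the work are solid. World frame = base frame: x ahead of the robot, y to its left, z up, the work surface at z = 0. Lengths are in m, angles in rad, forces in N, time in s.
With the tool pointing down it reaches from about 0.4 to 0.875 m from the base axis. Payload 19.3 kg.
Tool frame: the origin (TCP) lies at the very end of the fingers, on their centre line; the grasp point (between the pads) lies 19 mm behind it; z points along the fingers, x is the direction in which the jaws open and shut, and the axes are right-handed (so a half turn about z gives the same grasp; the last joint's range is limited). The gripper opens to 85 mm and grips with 20 to 120 N. Pads are 22 mm wide; open, the fingers measure 114 mm over their backs; the gripper's body (76 mm by 85 mm) begins 54 mm behind the grasp point. The pads swing forward as they close: fully open they stand 13 mm farther back than shut.
Start: joints at [-1.221, 0.521, -0.036, 1.599, 0.021, 1.021, -0.113], TCP at [0.255, 0.571, 0.231] pointing down, gripper open.
Joint ranges: [-2.91, 2.91], [-0.3, 2.13], [-1.5, 1.42], [0.17, 2.43], [-1.26, 4.41], [0.16, 1.93], [-2.52, 2.52]. Speed limits (rad/s): [1.89, 1.89, 2.39, 2.39, 3.01, 3.01, 3.01].

### API

Orientations are given as [roll, pitch, yaw] about the fixed x, y, z axes, in that order (R = Rz(yaw) Ry(pitch) Rx(roll)).
In Python, from workcell import bot gives the robot as it stands.
- The arm moves only by the tool jog_arm, never from a script. Its argument "increments" is a list of rows, each an object of numbers: "wx", "wy", "wz": the turn, a rotation vector about the tool's x, y, z in degrees; "x", "y", "z": the shift along the tool's x, y, z in cm; "claw": the opening in per cent of the stroke, from 0 (shut) to 100 (fully open). A call has 1 to 10 rows; each row is the pose to reach, as a shift and turn from the pose measured when the call began, along the tool's axes at that moment; what a row does not reach only later rows make up. A row lasts 1/8 s, in which the tool goes at most 62.5 mm and 10.7 degrees, less where a joint would pass 70% of its speed; a pose out of reach is approached as far as the arm can. A call with a gripper value outside its range is refused whole. The fingers move at their own pace and stop on an object; "squeeze" is the grip in N (left out, the last holds). Time passes only in rows, so rows that repeat a pose let the fingers close. It gives the time, the measured TCP pose, the force and the opening at its end, in the units of the state.
- bot.observe(): the state, without advancing time (a new reading comes with each control period).
- bot.grab_frame(name): name is "scene" or "top" or "wrist"; returns a dict with "pixels" (384x512x3 uint8, red, green, blue), "fov_y" (degrees; the focal length in pixels is half the picture's height over the tangent of half this angle, whatever the lens; pixels are square), "cx", "cy" (the principal point, pixels), "origin" and "orientation" of the camera in the world. Camera axes: x right, y down, z forward; pixel columns grow to the right and rows downward; lengths in m; the calibration is good to about 2 mm. A picture is of the moment at which its call begins. There is no depth.
- bot.job_done(): hands the job in, once; it reports no verdict.
The state is a dict: "clock": time; "qpos": joint angles; "qd": joint speeds; "joint_efforts": joint torques, N m; "position": TCP position; "tool_rot": TCP orientation; "force": force on the tool from outside, world axes, zero at the start; "moment": the same for the moment, N m; "grip_width": finger opening in m.
Only numpy, scipy, OpenCV 4.12 (cv2) and the standard library are available. Lean on these libraries where they do the work, as an engineer would, in place of code of your own. Each camera call takes 0.05 s, during which the arm holds its last target.

## Working session

There is one attempt and no reset: what is moved stays moved. The work goes in short steps, Python scripts to look and compute and a tool call to move; the robot and the scene stay as the last step left them, time stands still between calls to the robot, and variables do not carry over. Pictures are saved under pics/ and viewed, and the job is handed in when it is done.

Besides the shell and the picture viewer there is one more tool, called after "Request:" by a JSON object that holds its "fn" and its "kwargs", one argument or row to a line. jog_arm: Moves the arm, as the interface text tells. Its arguments: {"type":"object","properties":{"increments":{"type":"array","items":{"type":"object","properties":{"wx":{"type":"number"},"wy":{"type":"number"},"wz":{"type":"number"},"x":{"type":"number"},"y":{"type":"number"},"z":{"type":"number"},"claw":{"type":"number"}}}},"squeeze":{"type":"number"}},"required":["increments"]}

```bash
mkdir -p pics; ls
cat > h.py <<'E'
import numpy as np, cv2
from workcell import bot
from scipy.spatial.transform import Rotation as R
def grab(n,save=None):
    f=bot.grab_frame(n)
    if save: cv2.imwrite('pics/'+save,cv2.cvtColor(f['pixels'],cv2.COLOR_RGB2BGR))
    return f
def cam(f):
    o=np.array(f['orientation'],float)
    M=R.from_euler('xyz',o).as_matrix() if o.size==3 else o
    return np.array(f['origin']),M,f['pixels'].shape[0]/2/np.tan(np.radians(f['fov_y'])/2)
def ray(f,u,v,z):
    o,M,fl=cam(f); d=M@np.array([(u-f['cx'])/fl,(v-f['cy'])/fl,1]); return o+d*(z-o[2])/d[2]
def proj(f,p):
    o,M,fl=cam(f); c=M.T@(np.array(p)-o); return c[0]/c[2]*fl+f['cx'],c[1]/c[2]*fl+f['cy']
E
python3 - <<'E'
from h import *
import pickle
print(bot.observe())
for n in ['scene','top','wrist']:
    f=grab(n,n+'0.png'); print(n,{k:f[k] for k in f if k!='pixels'}); pickle.dump(f,open(n+'0.pkl','wb'))
E
```

```text
pics
{'clock': 0.0, 'qpos': array([-1.22122259,  0.52202934, -0.03631517,  1.60003155,  0.0211764 ,
        1.02113188, -0.11280751]), 'qd': array([-0.00091064,  0.00064723,  0.0004276 , -0.00049125,  0.00045782,
        0.00044687,  0.00125202]), 'joint_efforts': array([-4.47265256e-04, -9.27101970e+01,  1.97945125e+00, -3.69914961e+01,
        1.76255463e-02,  8.29271274e-03, -6.41000588e-05]), 'position': array([0.25460892, 0.57038767, 0.2307079 ]), 'tool_rot': array([3.14151748e+00, 1.21363906e-03, 1.15098255e+00]), 'force': array([-0.48902761,  0.91640416, -0.21096659]), 'moment': array([ 0.04332497, -0.04940848,  0.03258002]), 'grip_width': 0.08547550768350654}
scene {'fov_y': 43.796817037660915, 'cx': 249.62238083206145, 'cy': 200.41553734138688, 'origin': array([ 0.03346925, -0.81500135,  0.8567997 ]), 'orientation': array([-2.29221109, -0.02142387, -0.46131531])}
top {'fov_y': 53.57238669141341, 'cx': 252.49231889480748, 'cy': 199.08933351919455, 'origin': array([ 0.31755081, -0.030177  ,  1.29542432]), 'orientation': array([-3.03069506,  0.00366806, -1.55628858])}
wrist {'fov_y': 64.72720065973576, 'cx': 254.72214361126314, 'cy': 188.7938431881769, 'origin': array([0.19437488, 0.59764987, 0.37311313]), 'orientation': array([2.87832782e+00, 1.18175541e-03, 1.15174366e+00])}
```

View pics/scene0.png

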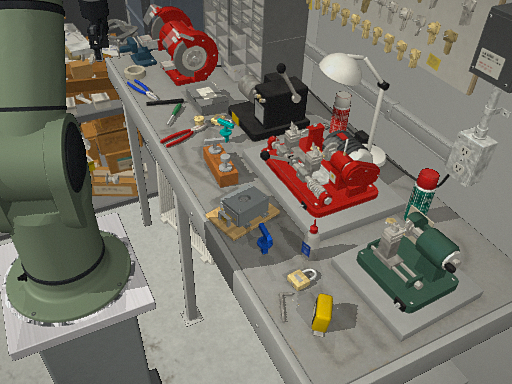

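View pics/top0.png

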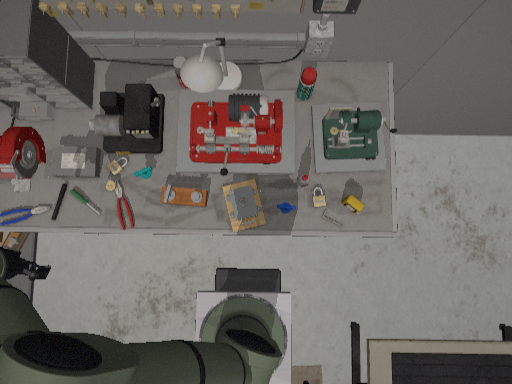

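View pics/wrist0.png

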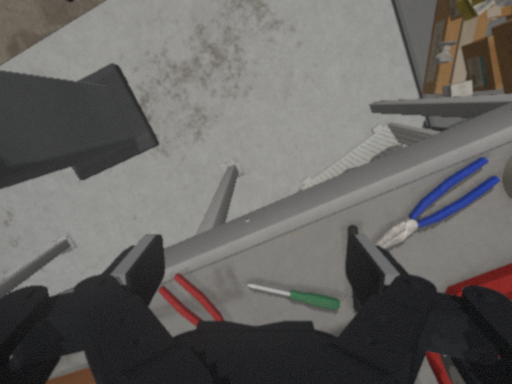

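The scene view shows the orange rack near (220,160) and the grey lock on plywood near (250,208). There are blue and turquoise decoys at (264,238) and (223,128). In the top view the rack is at (185,196) and the lock at (243,203). I'll zoom in.

Run:
```python
from h import *
import pickle
f=pickle.load(open('top0.pkl','rb')); im=cv2.cvtColor(f['pixels'],cv2.COLOR_RGB2BGR)
cv2.imwrite('pics/t1.png',cv2.resize(im[165:245,150:300],None,fx=5.3,fy=5.3,interpolation=cv2.INTER_CUBIC))
f=pickle.load(open('scene0.pkl','rb')); im=cv2.cvtColor(f['pixels'],cv2.COLOR_RGB2BGR)
cv2.imwrite('pics/s1.png',cv2.resize(im[135:245,190:290],None,fx=5.4,fy=5.4,interpolation=cv2.INTER_CUBIC))
f=pickle.load(open('top0.pkl','rb'))
for uv in [(185,196),(243,203)]: print(ray(f,*uv,0.05))
```

```text
[0.4632711  0.19925944 0.05      ]
[0.44276398 0.00745543 0.05      ]
```

View pics/t1.png

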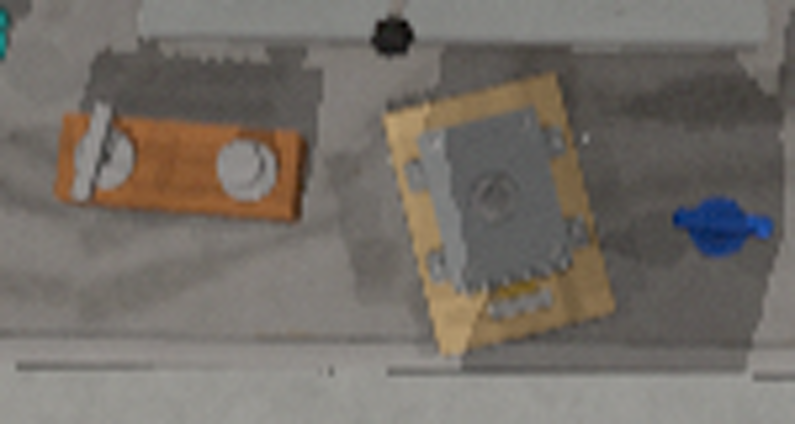

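View pics/s1.png

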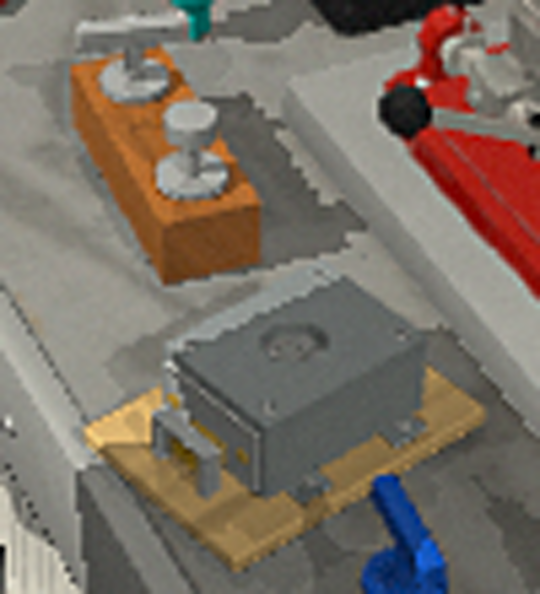

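Run:
```python
from h import *
import pickle
f=pickle.load(open('top0.pkl','rb'))
P=lambda x,y:((x+.5)/5.3-.5+150,(y+.5)/5.3-.5+165)
for n,u,v,z in [('barA',105,105,.082),('barB',80,195,.082),('barc',93,150,.082),('collarsq',106,159,.046),('knob',240,165,.082),('sock',495,195,.058),('stap',520,302,.04),('b1',385,112,.012),('b2',445,356,.012),('b3',615,310,.012),('b4',555,73,.012)]:
    print(n,ray(f,*P(u,v),z).round(4))
g=pickle.load(open('scene0.pkl','rb'))
Q=lambda x,y:((x+.5)/5.4-.5+190,(y+.5)/5.4-.5+135)
for n,u,v,z in [('bar',127,32,.082),('sock',293,343,.058),('collar',135,78,.046),('knob',190,115,.082)]:
    print(n,ray(g,*Q(u,v),z).round(4))
w=pickle.load(open('wrist0.pkl','rb'));p=bot.observe()['position'];print(proj(w,p))
```

```text
barA [0.4965 0.245  0.082 ]
barB [0.4412 0.258  0.082 ]
barc [0.4688 0.2512 0.082 ]
collarsq [0.4677 0.2512 0.046 ]
knob [0.4609 0.1616 0.082 ]
sock [0.4473 0.0073 0.058 ]
stap [ 0.3824 -0.0088  0.04  ]
b1 [0.5048 0.0804 0.012 ]
b2 [0.3489 0.0387 0.012 ]
b3 [ 0.3796 -0.0689  0.012 ]
b4 [ 0.5317 -0.0286  0.012 ]
bar [0.4613 0.2428 0.082 ]
sock [0.4438 0.005  0.058 ]
collar [0.4678 0.2497 0.046 ]
knob [0.4611 0.161  0.082 ]
(np.float64(254.54845012831464), np.float64(241.4208155845892))
```

Request:
{"fn": "jog_arm", "kwargs": {
  "increments": [
    {"x": -43.6, "y": 40.5, "z": 2},
    {"x": -43.6, "y": 40.5, "z": 2},
    {"x": -43.6, "y": 40.5, "z": 2},
    {"x": -43.6, "y": 40.5, "z": 2},
    {"x": -43.6, "y": 40.5, "z": 2},
    {"x": -43.6, "y": 40.5, "z": 2},
    {"x": -43.6, "y": 40.5, "z": 2},
    {"x": -43.6, "y": 40.5, "z": 2},
    {"x": -43.6, "y": 40.5, "z": 2},
    {"x": -43.6, "y": 40.5, "z": 2}
  ]
}}

```text
schema error: expected keys wx, wy, wz, x, y, z, claw
```

Run:
```python
from h import *
import pickle
print(bot.observe())
f=grab('wrist','w1.png');pickle.dump(f,open('w1.pkl','wb'))
print(proj(f,[.447,.007,.058]),proj(f,[.469,.251,.082]))
# triangulate black ball
t=pickle.load(open('top0.pkl','rb'));g=pickle.load(open('scene0.pkl','rb'))
for z in [.05,.1,.15,.2]: print(z,ray(t,224,171.7,z),ray(g,264.8,154.8,z))
```

```text
{'clock': 0.15, 'qpos': array([-1.2211875 ,  0.52186843, -0.03630447,  1.59984234,  0.02120721,
        1.02107397, -0.11278902]), 'qd': array([ 0.00151584, -0.00010495,  0.00226369, -0.00346359, -0.00123617,
       -0.00161227,  0.00040906]), 'joint_efforts': array([ 2.38236433e-03, -9.27393579e+01,  1.98122151e+00, -3.70054936e+01,
        1.79817685e-02,  6.43503154e-03, -6.50824205e-06]), 'position': array([0.25468723, 0.57050353, 0.23087603]), 'tool_rot': array([3.14152310e+00, 8.04061101e-04, 1.15096937e+00]), 'force': array([ 0.32778829, -1.20345518,  1.46153654]), 'moment': array([-0.00926126, -0.00223469,  0.00416172]), 'grip_width': 0.08533355359331862}
(np.float64(-54.69506845996048), np.float64(453.03934848923564)) (np.float64(92.99170557513969), np.float64(427.9327189996455))
0.05 [0.54637288 0.07238728 0.05      ] [0.58519539 0.15809471 0.05      ]
0.1 [0.53718637 0.06826964 0.1       ] [0.55100313 0.09778879 0.1       ]
0.15 [0.52799986 0.06415199 0.15      ] [0.51681087 0.03748286 0.15      ]
0.2 [0.51881335 0.06003435 0.2       ] [ 0.4826186  -0.02282307  0.2       ]
```

View pics/w1.png

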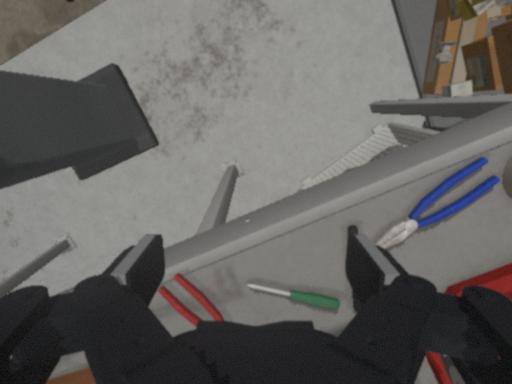

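Request:
{"fn": "jog_arm", "kwargs": {
  "increments": [
    {"wx": 0, "wy": 0, "wz": 0, "x": -43.6, "y": 40.5, "z": 2, "claw": 100},
    {"wx": 0, "wy": 0, "wz": 0, "x": -43.6, "y": 40.5, "z": 2, "claw": 100},
    {"wx": 0, "wy": 0, "wz": 0, "x": -43.6, "y": 40.5, "z": 2, "claw": 100},
    {"wx": 0, "wy": 0, "wz": 0, "x": -43.6, "y": 40.5, "z": 2, "claw": 100},
    {"wx": 0, "wy": 0, "wz": 0, "x": -43.6, "y": 40.5, "z": 2, "claw": 100},
    {"wx": 0, "wy": 0, "wz": 0, "x": -43.6, "y": 40.5, "z": 2, "claw": 100},
    {"wx": 0, "wy": 0, "wz": 0, "x": -43.6, "y": 40.5, "z": 2, "claw": 100},
    {"wx": 0, "wy": 0, "wz": 0, "x": -43.6, "y": 40.5, "z": 2, "claw": 100},
    {"wx": 0, "wy": 0, "wz": 0, "x": -43.6, "y": 40.5, "z": 2, "claw": 100},
    {"wx": 0, "wy": 0, "wz": 0, "x": -43.6, "y": 40.5, "z": 2, "claw": 100}
  ]
}}

```text
clock: 1.45
position: [0.4472, 0.0043, 0.2113]
tool_rot: [3.141, 0.001, 1.148]
force: [-0.4, 1.0, -0.2]
grip_width: 0.0852
```

Run:
```python
from h import *
import pickle
print(bot.observe())
f=grab('wrist','w1.png');pickle.dump(f,open('w1.pkl','wb'))
print(proj(f,[.447,.007,.058]),proj(f,[.469,.251,.082]))
```

```text
{'clock': 1.45, 'qpos': array([-0.29502912,  0.27105598,  0.1832731 ,  2.07677289, -0.06662666,
        0.79926852,  1.07622969]), 'qd': array([ 0.46755906,  0.13647155,  0.10419229, -0.15054841, -0.0794935 ,
        0.02529673,  0.63451451]), 'joint_efforts': array([-2.83053115e+00, -6.17123365e+01,  4.98090819e+00, -2.93977404e+01,
        4.70500533e-01, -5.66988741e-02, -1.04962729e+00]), 'position': array([0.4471904 , 0.0042923 , 0.21131071]), 'tool_rot': array([3.14109932e+00, 9.54736223e-04, 1.14804317e+00]), 'force': array([-0.39881085,  1.00506754, -0.19955149]), 'moment': array([0.03158447, 0.00254122, 0.00186492]), 'grip_width': 0.08518088058880212}
(np.float64(257.1512718306809), np.float64(174.36417877973233)) (np.float64(529.4600711121121), np.float64(88.7863810560686))
```

View pics/w1.png

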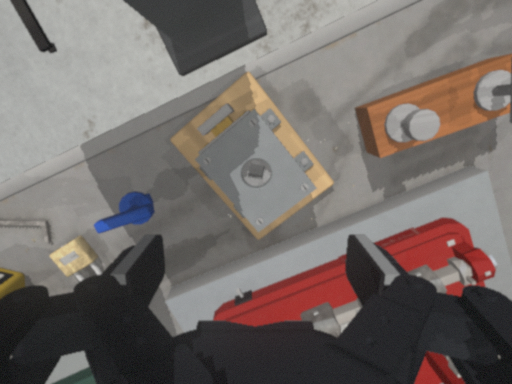

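The lock is in view with its socket at about (257,173), the staple at the upper end, and the square-key rack on the right. I'll move closer for the plug angle.

Request:
{"fn": "jog_arm", "kwargs": {
  "increments": [
    {"wx": 0, "wy": 0, "wz": 0, "x": 0, "y": -0.5, "z": 4, "claw": 100},
    {"wx": 0, "wy": 0, "wz": 0, "x": 0, "y": -0.5, "z": 7.5, "claw": 100},
    {"wx": 0, "wy": 0, "wz": 0, "x": 0, "y": -0.5, "z": 7.5, "claw": 100},
    {"wx": 0, "wy": 0, "wz": 0, "x": 0, "y": -0.5, "z": 7.5, "claw": 100}
  ]
}}

```text
clock: 2.0
position: [0.4439, 0.0035, 0.1373]
tool_rot: [3.14, 0.001, 1.146]
force: [0.3, 0.3, -0.1]
grip_width: 0.0854
```

Run:
```python
from h import *
import pickle
s=bot.observe();print(s['position'],s['tool_rot'],abs(s['qd']).max())
f=grab('wrist');pickle.dump(f,open('w2.pkl','wb'))
u,v=map(int,proj(f,[.447,.007,.058]));print(u,v)
im=cv2.cvtColor(f['pixels'],cv2.COLOR_RGB2BGR)
cv2.imwrite('pics/w2.png',cv2.resize(im[100:300,130:380],None,fx=3,fy=3,interpolation=cv2.INTER_CUBIC))
c=im[v-40:v+40,u-40:u+40].astype(float)
c=np.clip((c-30)*2,0,255).astype('uint8')
cv2.imwrite('pics/w2z.png',cv2.resize(c,None,fx=7,fy=7,interpolation=cv2.INTER_CUBIC))
```

```text
[0.44393697 0.00354038 0.13727688] [3.13963108e+00 1.34264360e-03 1.14596633e+00] 0.01503321050150813
260 198
```

View pics/w2.png

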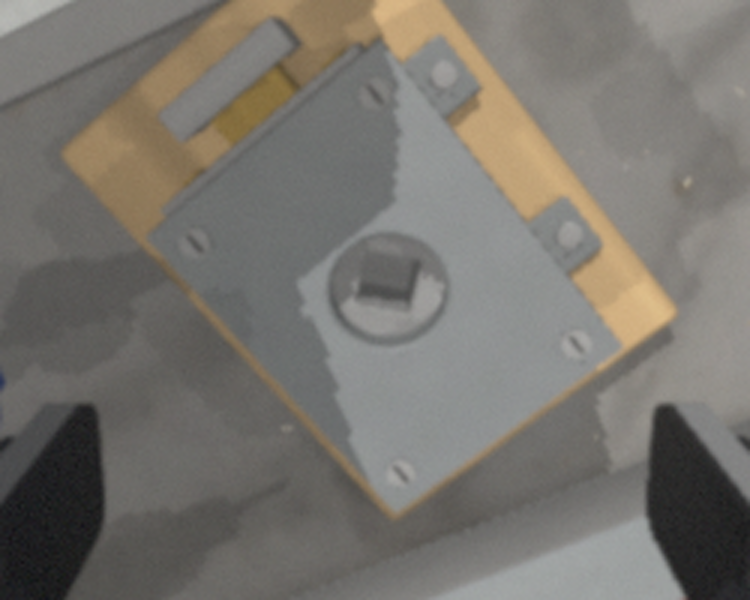

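View pics/w2z.png

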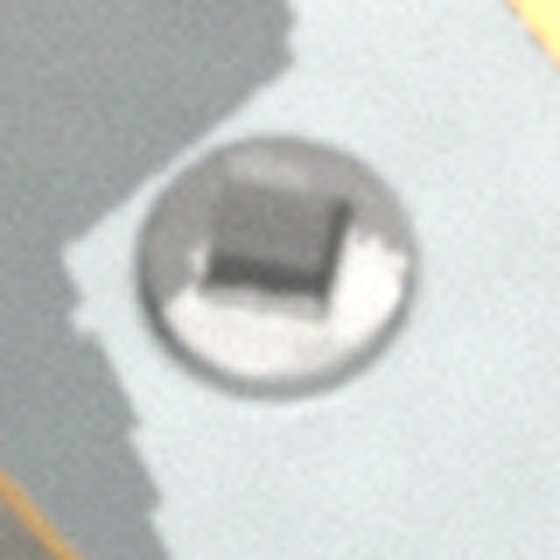

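Run:
```python
from h import *
import pickle
f=pickle.load(open('w2.pkl','rb'))
u0,v0=220,158
c=[ray(f,(x+.5)/7-.5+u0,(y+.5)/7-.5+v0,.048) for x,y in [(220,180),(350,203),(328,303),(203,290)]]
c=np.array(c);print(c.round(4),c.mean(0))
for i in range(4):
    d=c[(i+1)%4]-c[i];print(np.hypot(*d[:2]),np.degrees(np.arctan2(d[1],d[0])))
# case edges / rim ellipse
q=lambda x,y,z:ray(f,(x+.5)/7-.5+u0,(y+.5)/7-.5+v0,z)
for p in [(138,265),(418,265),(277,133),(277,397)]: print(q(*p,.058).round(4))
print('mid',q(278,265,.058))
w=lambda x,y,z:ray(f,(x+.5)/3-.5+130,(y+.5)/3-.5+100,z)
S=np.array([w(*p,.058) for p in [(376,93),(195,243),(400,473),(577,345)]]);print('screws',S.round(4),S.mean(0))
C=np.array([w(*p,.058) for p in [(380,42),(148,235),(395,515),(622,345)]]);print('case',C.round(4),C.mean(0))
for A in (S,C):
    for a,b in [(0,3),(1,2)]:
        d=A[b]-A[a];print(np.hypot(*d[:2]),np.degrees(np.arctan2(d[1],d[0])))
    for a,b in [(1,0),(2,3)]:
        d=A[b]-A[a];print(np.hypot(*d[:2]),np.degrees(np.arctan2(d[1],d[0]))-90)
```

```text
[[ 0.4354  0.0042  0.048 ]
 [ 0.4439  0.0164  0.048 ]
 [ 0.4537  0.0094  0.048 ]
 [ 0.4464 -0.003   0.048 ]] [0.44482623 0.00676274 0.048     ]
0.014904540837689226 55.374363475004465
0.0120572596130316 -35.60514566371613
0.014365924682489092 -120.4863238806745
0.01309768251190888 146.99302488124977
[ 0.4382 -0.0068  0.058 ]
[0.4507 0.021  0.058 ]
[0.4309 0.013  0.058 ]
[0.4583 0.0008 0.058 ]
mid [0.44443422 0.00713678 0.058     ]
screws [[ 0.3988  0.0242  0.058 ]
 [ 0.4139 -0.0324  0.058 ]
 [ 0.4932 -0.0114  0.058 ]
 [ 0.4786  0.0451  0.058 ]] [0.44612443 0.00635897 0.058     ]
case [[ 0.3884  0.0299  0.058 ]
 [ 0.4072 -0.0422  0.058 ]
 [ 0.5042 -0.0177  0.058 ]
 [ 0.4834  0.0557  0.058 ]] [0.44579101 0.00641032 0.058     ]
0.08252561660747657 14.71033082806101
0.08207924777529653 14.876930264986026
0.058577526233645066 14.928515015121647
0.058338868010165225 14.490677902453257
0.09847850437516327 15.188372653928207
0.10003855141735195 14.168096751883079
0.074552109786512 14.655744985537297
0.07633494364613103 15.827247033221624
```

Measurements so far:
- Lock yaw is about 14.8°.
- Socket centre is about (0.4455, 0.0067).
- Socket sides lie at about -33.4°, so the plug is about 0.84 rad clockwise.

Next I'll go to the key.

Request:
{"fn": "jog_arm", "kwargs": {
  "increments": [
    {"wx": 0, "wy": 0, "wz": 0, "x": 0, "y": 0, "z": -4, "claw": 100},
    {"wx": 0, "wy": 0, "wz": -9, "x": 23.5, "y": -8.1, "z": -4, "claw": 100},
    {"wx": 0, "wy": 0, "wz": -9, "x": 23.5, "y": -8.1, "z": -4, "claw": 100},
    {"wx": 0, "wy": 0, "wz": -9, "x": 23.5, "y": -8.1, "z": -4, "claw": 100},
    {"wx": 0, "wy": 0, "wz": -9, "x": 23.5, "y": -8.1, "z": -4, "claw": 100},
    {"wx": 0, "wy": 0, "wz": -9, "x": 23.5, "y": -8.1, "z": -4, "claw": 100},
    {"wx": 0, "wy": 0, "wz": -9, "x": 23.5, "y": -8.1, "z": -4, "claw": 100},
    {"wx": 0, "wy": 0, "wz": -9, "x": 23.5, "y": -8.1, "z": -4, "claw": 100}
  ]
}}

```text
clock: 3.05
position: [0.4675, 0.2501, 0.1778]
tool_rot: [3.138, 0.001, 1.301]
force: [0.1, -0.8, -0.2]
grip_width: 0.085
```

Run:
```python
from h import *
import pickle
s=bot.observe();print(s['position'],s['tool_rot'],abs(s['qd']).max(),s['clock'])
f=grab('wrist');pickle.dump(f,open('w3.pkl','wb'))
u,v=map(int,proj(f,[.468,.251,.082]));print(u,v)
im=cv2.cvtColor(f['pixels'],cv2.COLOR_RGB2BGR)
cv2.imwrite('pics/w3.png',cv2.resize(im[v-75:v+75,u-100:u+100],None,fx=4,fy=4,interpolation=cv2.INTER_CUBIC))
```

```text
[0.46746946 0.25008737 0.17778388] [3.13841004e+00 9.46754203e-04 1.30146577e+00] 0.00630932192891443 3.05
255 191
```

View pics/w3.png

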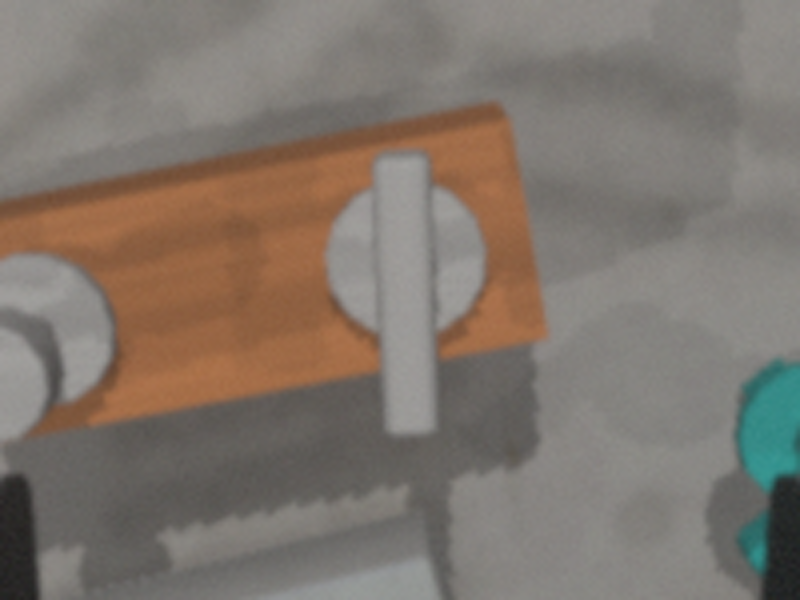

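Run:
```python
from h import *
import pickle
f=pickle.load(open('w3.pkl','rb'))
q=lambda x,y,z:ray(f,(x+.5)/4-.5+155,(y+.5)/4-.5+116,z)
A=q(402,154,.082);B=q(411,431,.082);M=(A+B)/2;d=B-A
print(A,B,M,np.hypot(*d[:2]),np.degrees(np.arctan2(d[1],d[0])))
print('collar',q(406.5,260,.046))
p=bot.observe();y=p['tool_rot'][2];D=M-p['position']
ang=np.degrees(np.arctan2(d[1],d[0]))+90
print('tx,ty',D[0]*np.cos(y)+D[1]*np.sin(y),D[0]*np.sin(y)-D[1]*np.cos(y),'yaw',np.degrees(y),'want',ang, p['tool_rot'])
```

```text
[0.43863544 0.25846895 0.082     ] [0.49552491 0.2447946  0.082     ] [0.46708018 0.25163178 0.082     ] 0.05850982800468683 -13.515616231659786
collar [0.46814103 0.25145345 0.046     ]
tx,ty 0.0013338880923848728 -0.0007644180102467043 yaw 74.56697870559827 want 76.48438376834021 [3.13852614e+00 9.30954362e-04 1.30143929e+00]
```

Request:
{"fn": "jog_arm", "kwargs": {
  "increments": [
    {"wx": 0.2, "wy": 0, "wz": -1.9, "x": 0.13, "y": -0.05, "z": 3, "claw": 50},
    {"wx": 0.2, "wy": 0, "wz": -1.9, "x": 0.13, "y": -0.05, "z": 6, "claw": 50},
    {"wx": 0.2, "wy": 0, "wz": -1.9, "x": 0.13, "y": -0.05, "z": 9, "claw": 50},
    {"wx": 0.2, "wy": 0, "wz": -1.9, "x": 0.13, "y": -0.05, "z": 11, "claw": 50},
    {"wx": 0.2, "wy": 0, "wz": -1.9, "x": 0.13, "y": -0.05, "z": 12.1, "claw": 50},
    {"wx": 0.2, "wy": 0, "wz": -1.9, "x": 0.13, "y": -0.05, "z": 12.1, "claw": 50},
    {"wx": 0.2, "wy": 0, "wz": -1.9, "x": 0.13, "y": -0.05, "z": 12.1, "claw": 50}
  ]
}}

```text
clock: 3.98
position: [0.4681, 0.2514, 0.0575]
tool_rot: [3.141, 0.0, 1.334]
force: [0.8, 0.2, 1.2]
grip_width: 0.0426
```

Run:
```python
from h import *
s=bot.observe();print(s['position'],s['tool_rot'],s['force'],s['grip_width'])
f=grab('wrist','w4.png')
```

```text
[0.46808063 0.2513734  0.0574703 ] [3.14129882e+00 2.36104632e-04 1.33428593e+00] [0.81959062 0.18272437 1.2246394 ] 0.04263474297970426
```

View pics/w4.png

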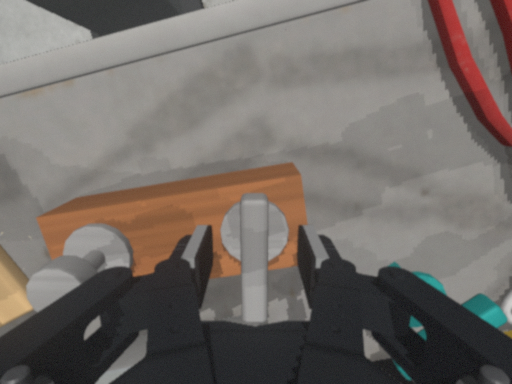

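The bar lies between the fingers, with its centre at about (255,258). I'll close on it.

Request:
{"fn": "jog_arm", "kwargs": {
  "increments": [
    {"wx": 0, "wy": 0, "wz": 0, "x": 0, "y": 0, "z": 0, "claw": 20},
    {"wx": 0, "wy": 0, "wz": 0, "x": 0, "y": 0, "z": 0, "claw": 10},
    {"wx": 0, "wy": 0, "wz": 0, "x": 0, "y": 0, "z": 0, "claw": 5},
    {"wx": 0, "wy": 0, "wz": 0, "x": 0, "y": 0, "z": 0, "claw": 5},
    {"wx": 0, "wy": 0, "wz": 0, "x": 0, "y": 0, "z": 0, "claw": 5},
    {"wx": 0, "wy": 0, "wz": 0, "x": 0, "y": 0, "z": 0, "claw": 5},
    {"wx": 0, "wy": 0, "wz": 0, "x": 0, "y": 0, "z": 0, "claw": 5},
    {"wx": 0, "wy": 0, "wz": 0, "x": 0, "y": 0, "z": 0, "claw": 5}
  ],
  "squeeze": 45
}}

```text
clock: 5.03
position: [0.4683, 0.2514, 0.058]
tool_rot: [3.141, -0.0, 1.334]
force: [-1.6, -1.0, 7.8]
grip_width: 0.0111
```

Run:
```python
from h import *
s=bot.observe();print(s['position'],s['tool_rot'],s['force'],s['moment'],s['grip_width'])
f=grab('wrist','w5.png')
```

```text
[0.46828891 0.25140078 0.05799516] [ 3.14076876e+00 -1.86000518e-04  1.33425241e+00] [-1.6409295  -1.0465863   7.83387642] [-0.29770342  0.22521199  0.01532905] 0.011087381358251347
```

View pics/w5.png

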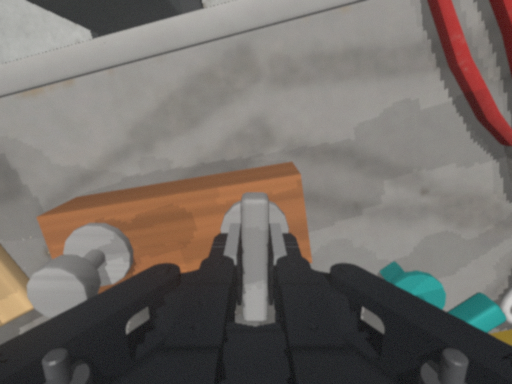

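Request:
{"fn": "jog_arm", "kwargs": {
  "increments": [
    {"wx": 0, "wy": 0, "wz": 0, "x": 0, "y": 0, "z": -1, "claw": 5},
    {"wx": 0, "wy": 0, "wz": 0, "x": 0, "y": 0, "z": -3, "claw": 5},
    {"wx": 0, "wy": 0, "wz": 0, "x": 0, "y": 0, "z": -6, "claw": 5},
    {"wx": 0, "wy": 0, "wz": 0, "x": 0, "y": 0, "z": -9, "claw": 5},
    {"wx": 0, "wy": 0, "wz": 0, "x": 0, "y": 0, "z": -11.5, "claw": 5},
    {"wx": 0, "wy": 0, "wz": 0, "x": 0, "y": 0, "z": -11.5, "claw": 5},
    {"wx": 0, "wy": 0, "wz": 0, "x": 0, "y": 0, "z": -11.5, "claw": 5}
  ]
}}

```text
clock: 5.95
position: [0.4678, 0.2513, 0.1726]
tool_rot: [3.141, 0.0, 1.334]
force: [-0.1, 0.5, -2.5]
grip_width: 0.011
```

Run:
```python
from h import *
import pickle
s=bot.observe();print(s['position'],s['tool_rot'],s['force'],s['moment'],s['grip_width'])
f=grab('wrist','w6.png')
pickle.dump(f,open('w6.pkl','wb'))
f=grab('scene');im=cv2.cvtColor(f['pixels'],cv2.COLOR_RGB2BGR)
u,v=map(int,proj(f,s['position']));print(u,v)
cv2.imwrite('pics/s6.png',cv2.resize(im[v-50:v+60,u-60:u+60],None,fx=5,fy=5,interpolation=cv2.INTER_CUBIC))
p=s['position'];y=s['tool_rot'][2];D=np.array([.4455,.0067])-p[:2]
print(D[0]*np.cos(y)+D[1]*np.sin(y),D[0]*np.sin(y)-D[1]*np.cos(y))
```

```text
[0.46783098 0.25129743 0.17261629] [3.14119691e+00 1.33804773e-04 1.33434500e+00] [-0.06518262  0.47162076 -2.54131473] [ 0.00975617  0.02560715 -0.01461305] 0.010988521397855304
213 110
-0.24302272258303476 0.035588343437498324
```

View pics/w6.png

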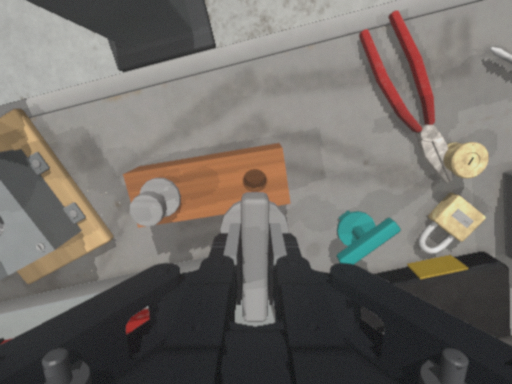

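View pics/s6.png

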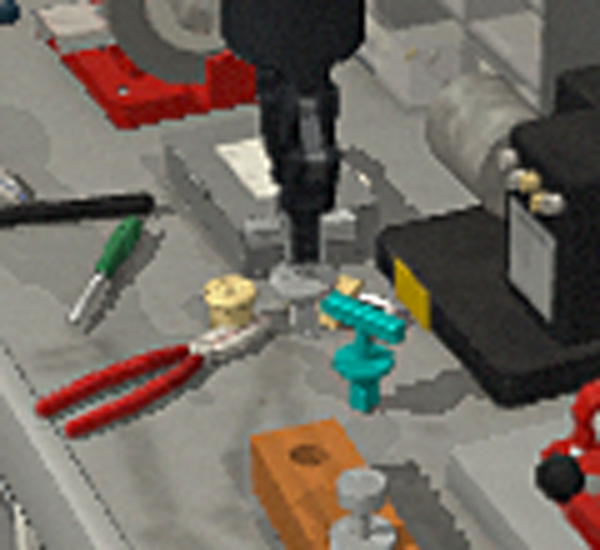

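Run:
```python
from h import *
import pickle
f=pickle.load(open('w6.pkl','rb'))
s=bot.observe();p=s['position'];y=s['tool_rot'][2]
im=f['pixels']
cv2.imwrite('pics/w6z.png',cv2.cvtColor(cv2.resize(im[170:340,190:320],None,fx=4.5,fy=4.5,interpolation=cv2.INTER_CUBIC),cv2.COLOR_RGB2BGR))
for u,v in [(255,195),(255,303),(255,323)]:
    D=ray(f,u,v,p[2]+.024)-p; print(D[0]*np.cos(y)+D[1]*np.sin(y),D[0]*np.sin(y)-D[1]*np.cos(y))
```

```text
0.0004668249069779808 -0.031413620615713234
0.0005221054276461946 0.019422403639958976
0.0005336682082574548 0.030055548706453827
```

View pics/w6z.png

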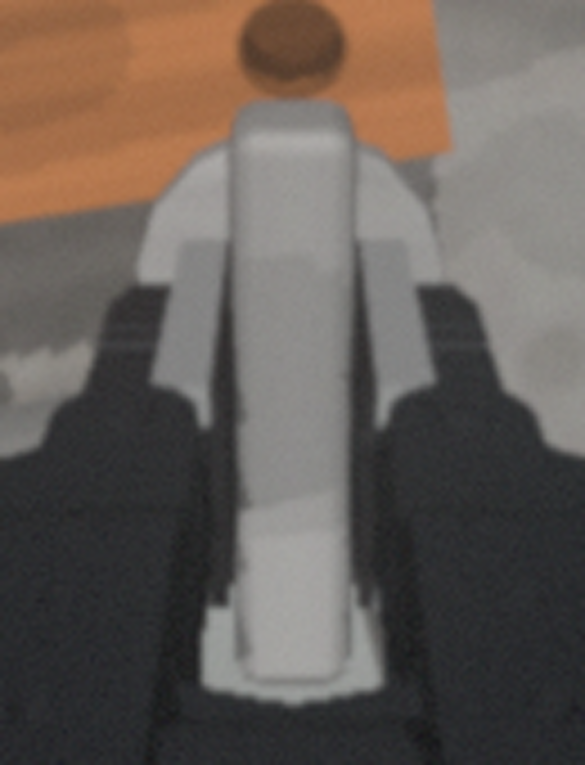

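Key held upright and centred in the grip. I'll carry it over the lock.

Request:
{"fn": "jog_arm", "kwargs": {
  "increments": [
    {"wx": 0, "wy": 0, "wz": 3, "x": -3, "y": 0.44, "z": 0, "claw": 5},
    {"wx": 0, "wy": 0, "wz": 6, "x": -7, "y": 1.03, "z": 0, "claw": 5},
    {"wx": 0, "wy": 0, "wz": 10, "x": -12, "y": 1.76, "z": 0, "claw": 5},
    {"wx": 0, "wy": 0, "wz": 15, "x": -17, "y": 2.5, "z": 0, "claw": 5},
    {"wx": 0, "wy": 0, "wz": 18, "x": -21.5, "y": 3.15, "z": 0, "claw": 5},
    {"wx": 0, "wy": 0, "wz": 19.9, "x": -24.3, "y": 3.56, "z": 1, "claw": 5},
    {"wx": 0, "wy": 0, "wz": 19.9, "x": -24.3, "y": 3.56, "z": 3, "claw": 5},
    {"wx": 0, "wy": 0, "wz": 19.9, "x": -24.3, "y": 3.56, "z": 5, "claw": 5},
    {"wx": 0, "wy": 0, "wz": 19.9, "x": -24.3, "y": 3.56, "z": 5, "claw": 5},
    {"wx": 0, "wy": 0, "wz": 19.9, "x": -24.3, "y": 3.56, "z": 5, "claw": 5}
  ]
}}

```text
clock: 7.3
position: [0.4455, 0.0065, 0.1227]
tool_rot: [3.142, 0.001, 0.987]
force: [1.5, -0.6, -1.2]
grip_width: 0.0112
```

```bash
cat > look.py <<'E'
from h import *
import sys,pickle
n=sys.argv[1]
s=bot.observe()
for k in ('position','force','moment'): print(k,s[k].round(4))
print(s['tool_rot'].round(4),np.degrees(s['tool_rot'][2]),s['grip_width'],s['clock'],s['qpos'][[0,6]])
if len(sys.argv)>2:
    f=grab('wrist',f'w{n}.png');pickle.dump(f,open(f'w{n}.pkl','wb'))
    f=grab('scene');pickle.dump(f,open(f's{n}.pkl','wb'));im=cv2.cvtColor(f['pixels'],cv2.COLOR_RGB2BGR)
    u,v=map(int,proj(f,s['position']))
    cv2.imwrite(f'pics/s{n}.png',cv2.resize(im[v-50:v+60,u-60:u+60],None,fx=5,fy=5,interpolation=cv2.INTER_CUBIC))
p=s['position'];y=s['tool_rot'][2];D=np.array([.4455,.0067])-p[:2]
print('to socket tx,ty',D[0]*np.cos(y)+D[1]*np.sin(y),D[0]*np.sin(y)-D[1]*np.cos(y))
E
python3 look.py 7 1
```

```text
position [0.4455 0.0065 0.1227]
force [ 1.5006 -0.6122 -1.1877]
moment [-0.0165 -0.0536  0.0076]
[3.1415e+00 1.0000e-03 9.8690e-01] 56.54725281890315 0.011240289487689844 7.3 [-0.29245718  0.97802822]
to socket tx,ty 0.0001422271178877988 -7.521121947647861e-05
```

View pics/w7.png

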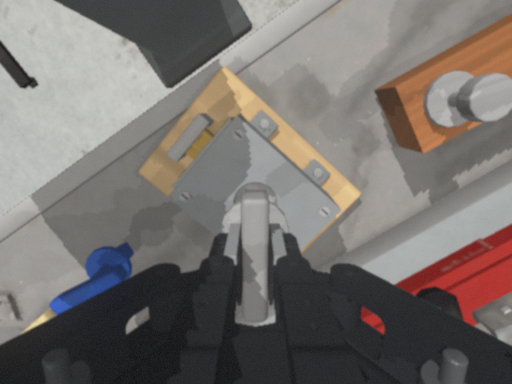

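View pics/s7.png

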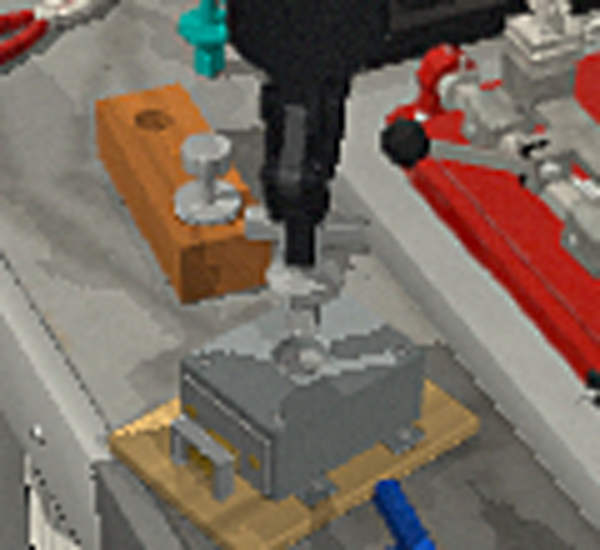

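Request:
{"fn": "jog_arm", "kwargs": {
  "increments": [
    {"wx": 0, "wy": 0, "wz": 0, "x": 0, "y": 0, "z": 1, "claw": 5},
    {"wx": 0, "wy": 0, "wz": 0, "x": 0, "y": 0, "z": 1.7, "claw": 5},
    {"wx": 0, "wy": 0, "wz": 0, "x": 0, "y": 0, "z": 2.2, "claw": 5},
    {"wx": 0, "wy": 0, "wz": 0, "x": 0, "y": 0, "z": 2.5, "claw": 5},
    {"wx": 0, "wy": 0, "wz": 0, "x": 0, "y": 0, "z": 2.6, "claw": 5},
    {"wx": 0, "wy": 0, "wz": 0, "x": 0, "y": 0, "z": 2.7, "claw": 5},
    {"wx": 0, "wy": 0, "wz": 0, "x": 0, "y": 0, "z": 2.75, "claw": 5},
    {"wx": 0, "wy": 0, "wz": 0, "x": 0, "y": 0, "z": 2.75, "claw": 5}
  ]
}}

```text
clock: 8.4
position: [0.4457, 0.0067, 0.0955]
tool_rot: [3.141, 0.0, 0.987]
force: [-0.3, 0.4, -2.2]
grip_width: 0.0108
```

```bash
python3 look.py 8
```

```text
position [0.4457 0.0067 0.0955]
force [-0.26    0.4458 -2.1941]
moment [ 0.0203 -0.01    0.0143]
[3.1408e+00 2.0000e-04 9.8710e-01] 56.55889090493445 0.010791108858054172 8.4 [-0.27554565  0.99372888]
to socket tx,ty -0.00011159292531878416 -0.00022421490840530728
```

Request:
{"fn": "jog_arm", "kwargs": {
  "increments": [
    {"wx": 0, "wy": 0, "wz": 0, "x": 0, "y": 0, "z": 0.1, "claw": 5},
    {"wx": 0, "wy": 0, "wz": 0, "x": 0, "y": 0, "z": 0.2, "claw": 5},
    {"wx": 0, "wy": 0, "wz": 0, "x": 0, "y": 0, "z": 0.2, "claw": 5}
  ]
}}

```text
clock: 8.78
position: [0.4457, 0.0066, 0.0934]
tool_rot: [3.141, 0.0, 0.987]
force: [-0.6, -1.2, -1.8]
grip_width: 0.0114
```

```bash
python3 look.py 8
```

```text
position [0.4457 0.0066 0.0934]
force [-0.5616 -1.2029 -1.8319]
moment [0.0219 0.0137 0.0108]
[3.1409e+00 3.0000e-04 9.8710e-01] 56.558057233504144 0.011389676005967558 8.775 [-0.274222    0.99481571]
to socket tx,ty -6.498991464245652e-05 -0.00019712981945776005
```

Request:
{"fn": "jog_arm", "kwargs": {
  "increments": [
    {"wx": 0, "wy": 0, "wz": 0, "x": 0, "y": 0, "z": 0.1, "claw": 5},
    {"wx": 0, "wy": 0, "wz": 0, "x": 0, "y": 0, "z": 0.2, "claw": 5},
    {"wx": 0, "wy": 0, "wz": 0, "x": 0, "y": 0, "z": 0.2, "claw": 5}
  ]
}}

```text
clock: 9.15
position: [0.4457, 0.0066, 0.0914]
tool_rot: [3.141, 0.0, 0.987]
force: [-0.0, 0.6, -2.1]
grip_width: 0.0111
```

```bash
python3 look.py 8
```

```text
position [0.4457 0.0066 0.0914]
force [-0.0489  0.6426 -2.0559]
moment [-0.0038  0.0035  0.079 ]
[3.1409e+00 4.0000e-04 9.8710e-01] 56.558286619901 0.011058564429422976 9.15 [-0.27286587  0.99588931]
to socket tx,ty -6.173654903326959e-05 -0.00019656516847765525
```

Request:
{"fn": "jog_arm", "kwargs": {
  "increments": [
    {"wx": 0, "wy": 0, "wz": 0, "x": 0, "y": 0, "z": 0.1, "claw": 5},
    {"wx": 0, "wy": 0, "wz": 0, "x": 0, "y": 0, "z": 0.2, "claw": 5},
    {"wx": 0, "wy": 0, "wz": 0, "x": 0, "y": 0, "z": 0.3, "claw": 5},
    {"wx": 0, "wy": 0, "wz": 0, "x": 0, "y": 0, "z": 0.3, "claw": 5}
  ]
}}

```text
clock: 9.65
position: [0.4457, 0.0066, 0.0883]
tool_rot: [3.141, 0.0, 0.987]
force: [-0.4, -0.5, -1.9]
grip_width: 0.0111
```

```bash
python3 look.py 8
```

```text
position [0.4457 0.0066 0.0883]
force [-0.4168 -0.5279 -1.9099]
moment [ 0.0431 -0.0754 -0.0457]
[3.141e+00 4.000e-04 9.872e-01] 56.55999268679059 0.01108443443808891 9.65 [-0.27084624  0.99747014]
to socket tx,ty -6.8071858501983e-05 -0.00020274843356040046
```

The shaft has entered the socket without resistance. I'll keep going and slow down near home (TCP about 0.076).

Request:
{"fn": "jog_arm", "kwargs": {
  "increments": [
    {"wx": 0, "wy": 0, "wz": 0, "x": 0, "y": 0, "z": 0.15, "claw": 5},
    {"wx": 0, "wy": 0, "wz": 0, "x": 0, "y": 0, "z": 0.3, "claw": 5},
    {"wx": 0, "wy": 0, "wz": 0, "x": 0, "y": 0, "z": 0.45, "claw": 5},
    {"wx": 0, "wy": 0, "wz": 0, "x": 0, "y": 0, "z": 0.6, "claw": 5},
    {"wx": 0, "wy": 0, "wz": 0, "x": 0, "y": 0, "z": 0.6, "claw": 5}
  ]
}}

```text
clock: 10.28
position: [0.4457, 0.0066, 0.0822]
tool_rot: [3.141, 0.001, 0.987]
force: [-0.8, 0.9, -1.7]
grip_width: 0.0112
```

```bash
python3 look.py 8
```

```text
position [0.4457 0.0066 0.0822]
force [-0.7855  0.9467 -1.7479]
moment [ 0.0976 -0.0677  0.0388]
[3.1411e+00 5.0000e-04 9.8720e-01] 56.56165760776323 0.011243617077975849 10.275 [-0.26682848  1.00057072]
to socket tx,ty -3.317649439733192e-05 -0.00015865163608997477
```

Request:
{"fn": "jog_arm", "kwargs": {
  "increments": [
    {"wx": 0, "wy": 0, "wz": 0, "x": 0, "y": 0, "z": 0.15, "claw": 5},
    {"wx": 0, "wy": 0, "wz": 0, "x": 0, "y": 0, "z": 0.3, "claw": 5},
    {"wx": 0, "wy": 0, "wz": 0, "x": 0, "y": 0, "z": 0.4, "claw": 5},
    {"wx": 0, "wy": 0, "wz": 0, "x": 0, "y": 0, "z": 0.5, "claw": 5},
    {"wx": 0, "wy": 0, "wz": 0, "x": 0, "y": 0, "z": 0.5, "claw": 5}
  ]
}}

```text
clock: 10.9
position: [0.4456, 0.0066, 0.0771]
tool_rot: [3.141, 0.001, 0.987]
force: [0.2, -0.2, -2.0]
grip_width: 0.0114
```

```bash
python3 look.py 8
```

```text
position [0.4456 0.0066 0.0771]
force [ 0.1974 -0.2129 -2.0365]
moment [ 0.0357 -0.0317  0.0264]
[3.1412e+00 6.0000e-04 9.8710e-01] 56.559487362549824 0.011366454531985079 10.9 [-0.26347949  1.00303661]
to socket tx,ty -2.200155497915544e-05 -0.00013331881862670188
```

Request:
{"fn": "jog_arm", "kwargs": {
  "increments": [
    {"wx": 0, "wy": 0, "wz": 0, "x": 0, "y": 0, "z": 0.05, "claw": 5},
    {"wx": 0, "wy": 0, "wz": 0, "x": 0, "y": 0, "z": 0.1, "claw": 5},
    {"wx": 0, "wy": 0, "wz": 0, "x": 0, "y": 0, "z": 0.1, "claw": 5}
  ]
}}

```text
clock: 11.28
position: [0.4456, 0.0066, 0.0761]
tool_rot: [3.141, 0.001, 0.987]
force: [-0.4, -0.2, -1.9]
grip_width: 0.0112
```

```bash
python3 look.py 9
```

```text
position [0.4456 0.0066 0.0761]
force [-0.3849 -0.179  -1.8749]
moment [ 0.0521 -0.0661  0.0499]
[3.1412e+00 6.0000e-04 9.8710e-01] 56.55774481856215 0.011232948196956118 11.275 [-0.26279879  1.00352341]
to socket tx,ty -2.2642707901532123e-05 -0.0001330180028888622
```

Request:
{"fn": "jog_arm", "kwargs": {
  "increments": [
    {"wx": 0, "wy": 0, "wz": 0, "x": 0, "y": 0, "z": 0.05, "claw": 5},
    {"wx": 0, "wy": 0, "wz": 0, "x": 0, "y": 0, "z": 0.07, "claw": 5},
    {"wx": 0, "wy": 0, "wz": 0, "x": 0, "y": 0, "z": 0.07, "claw": 5}
  ]
}}

```text
clock: 11.65
position: [0.4456, 0.0065, 0.0759]
tool_rot: [3.141, 0.0, 0.987]
force: [-4.2, -1.1, 16.0]
grip_width: 0.011
```

```bash
python3 look.py 9 1
```

```text
position [0.4456 0.0065 0.0759]
force [-4.1892 -1.0847 16.0024]
moment [-0.0252  0.8728  0.0048]
[3.1411e+00 4.0000e-04 9.8680e-01] 56.541062222152426 0.01102237807440099 11.65 [-0.26225059  1.00388976]
to socket tx,ty 0.0001013488699064909 -0.00020107349915368105
```

View pics/s9.png

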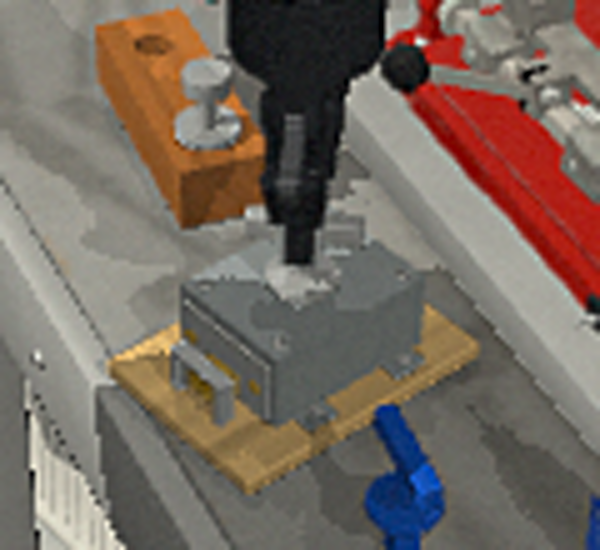

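Contact at TCP z 0.0759 matches the fully home height. I'll ease off and turn clockwise.

Request:
{"fn": "jog_arm", "kwargs": {
  "increments": [
    {"wx": 0, "wy": 0, "wz": 3, "x": 0, "y": 0, "z": 0, "claw": 5},
    {"wx": 0, "wy": 0, "wz": 6, "x": 0, "y": 0, "z": 0, "claw": 5},
    {"wx": 0, "wy": 0, "wz": 9, "x": 0, "y": 0, "z": 0, "claw": 5},
    {"wx": 0, "wy": 0, "wz": 12, "x": 0, "y": 0, "z": 0, "claw": 5},
    {"wx": 0, "wy": 0, "wz": 15, "x": 0, "y": 0, "z": 0, "claw": 5},
    {"wx": 0, "wy": 0, "wz": 15, "x": 0, "y": 0, "z": 0, "claw": 5}
  ]
}}

```text
clock: 12.5
position: [0.4459, 0.0066, 0.0759]
tool_rot: [3.141, -0.0, 0.724]
force: [0.8, 2.5, 4.2]
grip_width: 0.0112
```

```bash
python3 look.py 10 1
```

```text
position [0.4459 0.0066 0.0759]
force [0.7573 2.521  4.2214]
moment [ 0.4702 -0.2138 -0.0078]
[ 3.1406e+00 -1.0000e-04  7.2350e-01] 41.45433218905242 0.011176735267760531 12.5 [-0.31678538  0.82275916]
to socket tx,ty -0.00020945197809505914 -0.00031618797963899666
```

View pics/w10.png

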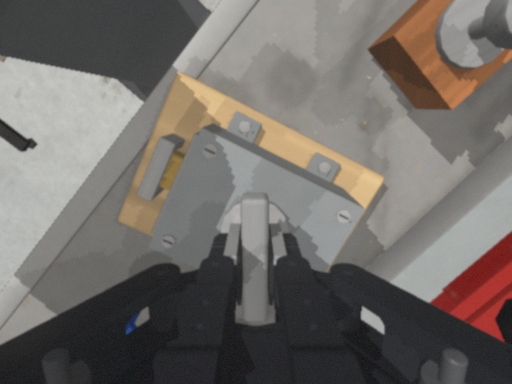

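Request:
{"fn": "jog_arm", "kwargs": {
  "increments": [
    {"wx": 0, "wy": 0, "wz": 3, "x": 0, "y": 0, "z": 0, "claw": 5},
    {"wx": 0, "wy": 0, "wz": 6, "x": 0, "y": 0, "z": 0, "claw": 5},
    {"wx": 0, "wy": 0, "wz": 9, "x": 0, "y": 0, "z": 0, "claw": 5},
    {"wx": 0, "wy": 0, "wz": 12, "x": 0, "y": 0, "z": 0, "claw": 5},
    {"wx": 0, "wy": 0, "wz": 15, "x": 0, "y": 0, "z": 0, "claw": 5},
    {"wx": 0, "wy": 0, "wz": 18, "x": 0, "y": 0, "z": 0, "claw": 5},
    {"wx": 0, "wy": 0, "wz": 21, "x": 0, "y": 0, "z": 0, "claw": 5},
    {"wx": 0, "wy": 0, "wz": 24, "x": 0, "y": 0, "z": 0, "claw": 5},
    {"wx": 0, "wy": 0, "wz": 24, "x": 0, "y": 0, "z": 0, "claw": 5}
  ]
}}

```text
clock: 13.72
position: [0.446, 0.0066, 0.0759]
tool_rot: [3.141, -0.001, 0.305]
force: [2.8, 2.6, 2.2]
grip_width: 0.0113
```

```bash
python3 look.py 11 1
```

```text
position [0.446  0.0066 0.0759]
force [2.8201 2.6131 2.1893]
moment [ 0.6267 -0.8686  0.086 ]
[ 3.1406e+00 -6.0000e-04  3.0490e-01] 17.468597826568182 0.01129691584750666 13.725 [-0.40145656  0.53621173]
to socket tx,ty -0.00039520145639302046 -0.0002473600179573681
```

View pics/w11.png

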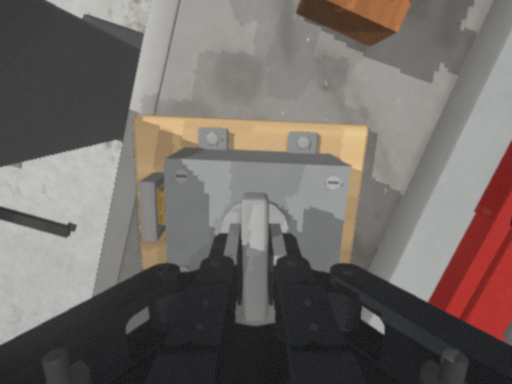

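Request:
{"fn": "jog_arm", "kwargs": {
  "increments": [
    {"wx": 0, "wy": 0, "wz": 3, "x": 0, "y": 0, "z": 0, "claw": 5},
    {"wx": 0, "wy": 0, "wz": 6, "x": 0, "y": 0, "z": 0, "claw": 5},
    {"wx": 0, "wy": 0, "wz": 9, "x": 0, "y": 0, "z": 0, "claw": 5},
    {"wx": 0, "wy": 0, "wz": 12, "x": 0, "y": 0, "z": 0, "claw": 5},
    {"wx": 0, "wy": 0, "wz": 15, "x": 0, "y": 0, "z": 0, "claw": 5},
    {"wx": 0, "wy": 0, "wz": 17.5, "x": 0, "y": 0, "z": 0, "claw": 5},
    {"wx": 0, "wy": 0, "wz": 17.5, "x": 0, "y": 0, "z": 0, "claw": 5}
  ]
}}

```text
clock: 14.7
position: [0.4461, 0.0066, 0.076]
tool_rot: [3.141, -0.001, -0.001]
force: [5.0, 1.9, 1.4]
grip_width: 0.0112
```

```bash
python3 look.py 12 1
```

```text
position [0.4461 0.0066 0.076 ]
force [5.0078 1.897  1.3699]
moment [ 0.4315 -1.1952  0.0335]
[ 3.1407e+00 -1.1000e-03 -1.3000e-03] -0.07657202784594966 0.011187988723420805 14.7 [-0.46212702  0.32645306]
to socket tx,ty -0.0005635156724288355 -0.00013275552064142374
```

View pics/w12.png

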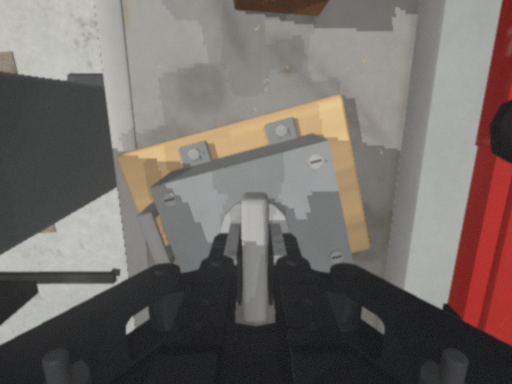

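View pics/s12.png

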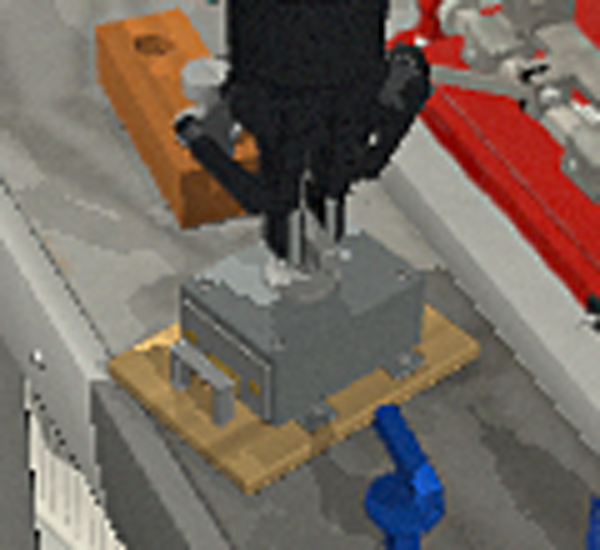

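Request:
{"fn": "jog_arm", "kwargs": {
  "increments": [
    {"wx": 0, "wy": 0, "wz": 1, "x": 0.03, "y": -0.01, "z": 0, "claw": 5},
    {"wx": 0, "wy": 0, "wz": 2, "x": 0.03, "y": -0.01, "z": 0, "claw": 5},
    {"wx": 0, "wy": 0, "wz": 2, "x": 0.03, "y": -0.01, "z": 0, "claw": 5}
  ]
}}

```text
clock: 15.18
position: [0.4462, 0.0066, 0.0759]
tool_rot: [3.141, -0.001, -0.035]
force: [2.7, 1.3, 2.5]
grip_width: 0.0113
```

```bash
python3 look.py 13
python3 - <<'E'
from h import *
import pickle
f=grab('scene');im=cv2.cvtColor(f['pixels'],cv2.COLOR_RGB2BGR)
g=pickle.load(open('s9.pkl','rb'));im0=cv2.cvtColor(g['pixels'],cv2.COLOR_RGB2BGR)
u,v=map(int,proj(f,[.38,-.011,.03]))
z=lambda i:cv2.resize(i[v-20:v+20,u-22:u+22],None,fx=9,fy=9,interpolation=cv2.INTER_CUBIC)
cv2.imwrite('pics/cmp.png',np.hstack([z(im0),z(im)]))
E
```

```text
position [0.4462 0.0066 0.0759]
force [2.682  1.2718 2.4937]
moment [ 0.3024 -0.7772  0.0704]
[ 3.1408e+00 -8.0000e-04 -3.5400e-02] -2.0304325092020252 0.011285093306576227 15.175 [-0.46879903  0.30277421]
to socket tx,ty -0.0007037663279345441 -4.828985218207065e-05
```

View pics/cmp.png

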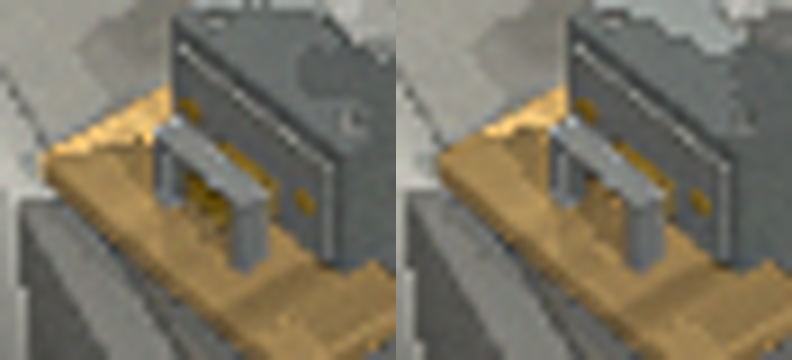

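The brass bolt (left panel, in the staple) is gone from the staple opening (right panel). I'll release and withdraw.

Request:
{"fn": "jog_arm", "kwargs": {
  "increments": [
    {"wx": 0, "wy": 0, "wz": 0, "x": 0, "y": 0, "z": 0.02, "claw": 14},
    {"wx": 0, "wy": 0, "wz": 0, "x": 0, "y": 0, "z": 0.02, "claw": 20},
    {"wx": 0, "wy": 0, "wz": 0, "x": 0, "y": 0, "z": 0, "claw": 35},
    {"wx": 0, "wy": 0, "wz": 0, "x": 0, "y": 0, "z": 0, "claw": 50},
    {"wx": 0, "wy": 0, "wz": 0, "x": 0, "y": 0, "z": 0, "claw": 50},
    {"wx": 0, "wy": 0, "wz": 0, "x": 0, "y": 0, "z": 0, "claw": 50}
  ],
  "squeeze": 20
}}

```text
clock: 15.98
position: [0.4462, 0.0066, 0.0759]
tool_rot: [3.141, -0.001, -0.035]
force: [-0.4, -0.7, 0.2]
grip_width: 0.0428
```

```bash
python3 look.py 14 1
```

```text
position [0.4462 0.0066 0.0759]
force [-0.3802 -0.651   0.2444]
moment [-0.0116  0.0042  0.0081]
[ 3.1407e+00 -7.0000e-04 -3.5000e-02] -2.005001269980055 0.042797114609337134 15.975 [-0.46866101  0.30305764]
to socket tx,ty -0.0006589331046972593 -8.433332761121071e-05
```

View pics/w14.png

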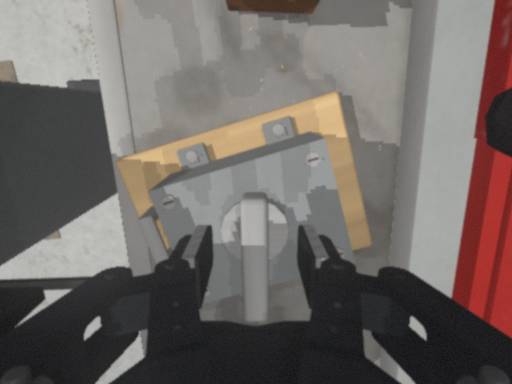

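Fingers are clear of the bar on both sides. I'll go straight up, moving a little to the side at the top so the view includes the staple.

Request:
{"fn": "jog_arm", "kwargs": {
  "increments": [
    {"wx": 0, "wy": 0, "wz": 0, "x": 0, "y": 0, "z": -1, "claw": 50},
    {"wx": 0, "wy": 0, "wz": 0, "x": 0, "y": 0, "z": -3, "claw": 50},
    {"wx": 0, "wy": 0, "wz": 0, "x": 0, "y": 0, "z": -6, "claw": 50},
    {"wx": 0, "wy": 0, "wz": 0, "x": 0, "y": 0, "z": -9, "claw": 50},
    {"wx": 0, "wy": 0, "wz": 0, "x": 0, "y": 0, "z": -11, "claw": 50},
    {"wx": 0, "wy": 0, "wz": 0, "x": 0, "y": 0, "z": -11, "claw": 50},
    {"wx": 0, "wy": 0, "wz": 0, "x": 0, "y": 0, "z": -11, "claw": 50}
  ]
}}

```text
clock: 16.95
position: [0.4459, 0.0068, 0.1857]
tool_rot: [3.141, -0.001, -0.035]
force: [0.8, -1.1, -0.0]
grip_width: 0.043
```

```bash
python3 look.py 15 1
python3 - <<'E'
from h import *
import pickle
f=pickle.load(open('w15.pkl','rb'));im=cv2.cvtColor(f['pixels'],cv2.COLOR_RGB2BGR)
cv2.imwrite('pics/w15z.png',cv2.resize(im[100:300,130:390],None,fx=3,fy=3,interpolation=cv2.INTER_CUBIC))
g=pickle.load(open('s15.pkl','rb'));im=cv2.cvtColor(g['pixels'],cv2.COLOR_RGB2BGR)
u,v=map(int,proj(g,[.43,0,.06]))
cv2.imwrite('pics/s15z.png',cv2.resize(im[v-45:v+45,u-55:u+55],None,fx=6.5,fy=6.5,interpolation=cv2.INTER_CUBIC))
E
```

```text
position [0.4459 0.0068 0.1857]
force [ 0.8456 -1.1332 -0.0344]
moment [ 0.0282  0.0107 -0.0088]
[ 3.1409e+00 -6.0000e-04 -3.4700e-02] -1.9892730466341364 0.04297114559973576 16.95 [-0.63770697  0.14355934]
to socket tx,ty -0.00038794383742292584 0.000141608730331651
```

View pics/w15z.png

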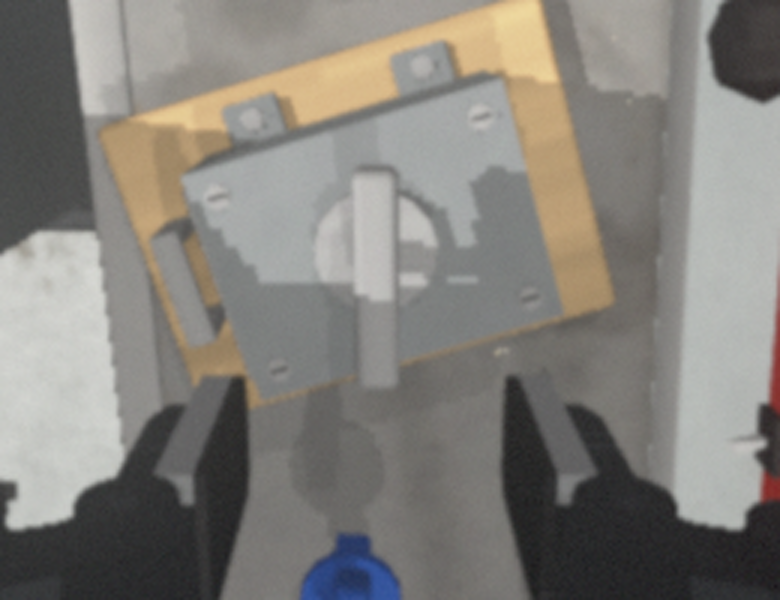

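View pics/s15z.png

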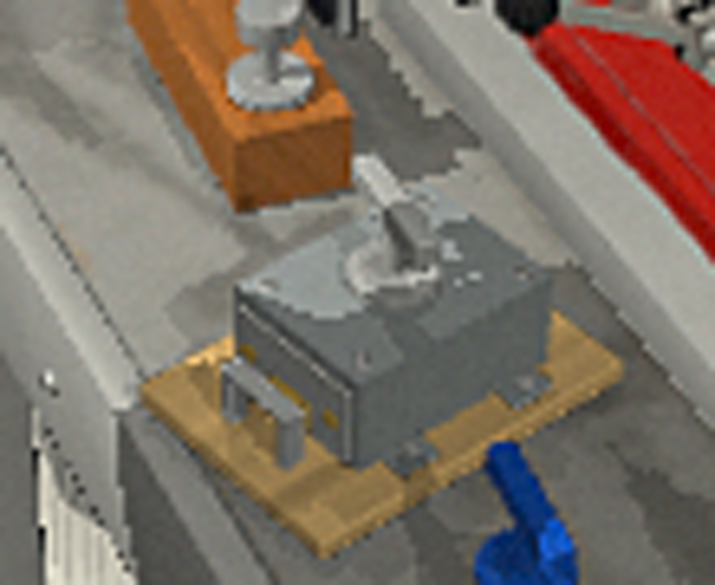

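```bash
python3 -c "
from workcell import bot
print(bot.job_done())"
```

```text
the job is handed in; nothing more can be done
None
```

I took the square key from the rack and felt it home in the lock. I then turned it about 58.5° clockwise, released it, backed straight off, and handed the job in at about 17 s.

- **Fit:** The shaft entered the socket without noticeable resistance. The collar met the rim at TCP z = 0.0759 m, which matches the height for fully home. The highest vertical force I read was about 16 N, at that contact.
- **Bolt:** The last pictures show the key upright with its collar on the rim and no brass left in the staple. From the final key angle I estimate the plug at 1.78 to 1.86 rad and the bolt drawn back about 9 to 11 mm. I worked this out from angles; I did not measure the bolt's travel directly.
- **Bystanders:** I made no contact with the round key, padlock, tape measure or the blue and turquoise look-alikes. The last pictures show the round key and the blue look-alike undisturbed. I did not take a final picture of the padlock, tape measure or turquoise key.
- **Disagreements:** While turning, side force rose to about 5 N and the tool drifted about 0.6 mm. I eased it off before releasing, and no check failed.

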